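# Load two painted gate hinges into the feed chute

## Task

Load the two white cast gate-hinge halves into the sloping chute: each lying flat in it on its plate, rib up, with the round barrel end leading downhill, slid down so that the first rests against the end stop and the second close up behind it. Set them down in the trough, do not drop them in from a height. Leave the round post cap where it lies.

Things in the scene. Friction and masses are not known exactly. Their poses are not given: they have to be found in the camera images.
- hinge_a_center (a point): Hinge A, white cast hinge half, 400 g, lying rib up: plate 88 x 54 x 7 mm, upright rib along it (56 x 14 mm, top 60 mm above the underside, middle 12 mm behind this point), round barrel (24 mm thick, 54 long) across its front end. Point: on the centre line, 30 mm above the underside; barrel front 55 mm ahead, rear edge 45 behind. x to the barrel, y across the rib, z up. Pinch the rib high.
- hinge_b_center (a point): Hinge B, white cast hinge half, 400 g, lying rib up: plate 88 x 54 x 7 mm, upright rib along it (56 x 14 mm, top 60 mm above the underside, middle 12 mm behind this point), round barrel (24 mm thick, 54 long) across its front end. Point: on the centre line, 30 mm above the underside; barrel front 55 mm ahead, rear edge 45 behind. x to the barrel, y across the rib, z up. Pinch the rib high.
- trough: Fixed slick aluminium trough on a stand, sloping 22 degrees: hinges slide down it when let go. Floor 320 mm long, 76 wide between walls 12 high, 4 thick; end stop 28 high. Origin: floor surface, mid-width, at the stop's inner face, 55 mm above the bench. x downhill (floor from -320 to 0), y across, z square to the floor. Rightly loaded hinges share its axes: points at x about -55 and -155, z 30.
- postcap_center (a point): Post cap, a bystander in the same white paint: a round flange 80 mm across with a square block (30 mm, 47 mm high in all) on its middle. This point is on its axis, half-way up; z up. Not to be moved.
Mind the look-alikes: they are no part of the job. What is shaped like the part that bears hinge_a_center but brown is not meant. What is shaped like the part that bears hinge_b_center but purple is not meant.

How it is judged (in metres and radians):
At the end, for the whole second after the job is handed in: Both hinges, in either order, rest released in the trough: points 30 to 180 mm uphill of the stop, within 20 mm of its centre line, 20 to 40 mm above its floor, rib up, flat within 11 degrees, in line within 17 degrees, barrel towards the stop; the post cap within 30 mm of its start (x of hinge_a_center in the frame of trough between -0.18 and -0.03 m and y of hinge_a_center in the frame of trough between -0.02 and 0.02 m and z of hinge_a_center in the frame of trough between 0.02 and 0.04 m and angle between the x axis of each of hinge_a_center, hinge_b_center and the x axis of trough, either way round below 0.3 rad and angle between the z axis of each of hinge_a_center, hinge_b_center and the z axis of trough, either way round below 0.2 rad and angle between each of hinge_a_center, hinge_b_center's own z axis and vertical below 0.9 rad and x of trough in the frame of hinge_a_center above 0 m and linear speed of each of hinge_a, hinge_b below 0.02 m/s and contact force between the fingers and hinge_a below 0.05 N and x of hinge_b_center in the frame of trough between -0.18 and -0.03 m and y of hinge_b_center in the frame of trough between -0.02 and 0.02 m and z of hinge_b_center in the frame of trough between 0.02 and 0.04 m and x of trough in the frame of hinge_b_center above 0 m and contact force between the fingers and hinge_b below 0.05 N and distance of postcap_center from where it was at the start of the episode below 0.03 m); the robot touches nothing.
It fails at once if a hinge is let go in mid-air: not held while its centre is over 70 mm above the trough's floor (40 mm above where it rests) and over 110 mm above the bench (contact force between the fingers and hinge_a below 0.02 N and z of hinge_a_center in the frame of trough above 0.07 m and height (world z) of hinge_a_center above 0.11 m).
It fails at once if a hinge is let go in mid-air: not held while its centre is over 70 mm above the trough's floor (40 mm above where it rests) and over 110 mm above the bench (contact force between the fingers and hinge_b below 0.02 N and z of hinge_b_center in the frame of trough above 0.07 m and height (world z) of hinge_b_center above 0.11 m).
It fails at once if the post cap is moved more than 30 mm (distance of postcap_center from where it was at the start of the episode above 0.03 m).
It also fails if it takes over 61 s, if anything falls off the work surface, if the arm or the gripper's body presses on something with over 40 N, if the wrist force passes 120 N, or if a joint passes its speed limit or range.

## Robot

A 6-joint arm with a two-finger parallel gripper is mounted at the origin on the work surface. World frame = base frame: x ahead of the robot, y to its left, z up, the work surface at z = 0. Lengths are in mm, angles in rad, forces in N, time in s.
With the tool pointing down it reaches from about 300 to 875 mm from the base axis. Payload 6.4 kg.
Tool frame: the origin (TCP) lies at the very end of the fingers, on their centre line; the grasp point (between the pads) lies 19 mm behind it (hold_point_z is the distance from the TCP to the grasp point, in mm); z points along the fingers, y is the line along which they close (so a half turn about z gives the same grasp; the last joint's range is limited). The gripper opens to 85 mm and grips with 20 to 120 N. Pads are 22 mm wide; open, the fingers measure 114 mm over their backs; the gripper's body (76 mm by 85 mm) begins 54 mm behind the grasp point. The pads swing forward as they close: fully open they stand 13 mm farther back than shut.
Start: joints at [-1.49, 0.181, 1.607, -0, 1.354, -0.206], TCP at [162.674, -551.523, 231.288] pointing down, gripper open.
Joint ranges: [-2.99, 2.99], [-0.89, 2.07], [0.3, 2.58], [-1.14, 4.28], [0, 2.63], [-3.12, 3.12]. Speed limits (rad/s): [2.57, 2.57, 3.01, 3.14, 3.14, 3.14].

## Interface

Orientations are given as a rotation vector (axis times angle).
In Python, from rig import observe, snapshot, sign_off, hold_point_z gives the robot as it stands. The module is installed in compiled form; this text tells all that it offers.
- The arm moves only by the tool step_arm, never from a script. Its argument "rows" is a list of rows, each an object with "travel": the shift along the tool's x, y, z in cm, a list of three; "spin": the turn about the tool's z in rad; "gripper": the closure in counts, from 0 (fully open) to 255 (shut). In form: [{"travel": [x, y, z], "spin": spin, "gripper": gripper}, ...]. A call has 1 to 12 rows; each row is the pose to reach, as a shift and turn from the pose commanded when the call began, along the tool's axes at that moment; what a row does not reach only later rows make up. A row lasts 1/8 s, in which the tool goes at most 62.5 mm and 10.7 degrees, less where a joint would pass 70% of its speed; a pose out of reach is approached as far as the arm can. A call with a gripper value outside its range is refused whole. The fingers move at their own pace and stop on an object; "squeeze" is the grip in N (left out, the last holds). Time passes only in rows, so rows that repeat a pose let the fingers close. It gives the time, the measured TCP pose, the force, the opening and the grip force at its end, in the units of the state.
- observe(): the state, without advancing time (a new reading comes with each control period).
- snapshot(name): name is "scene" or "top"; returns a dict with "pixels" (420x560x3 uint8, red, green, blue), "range_z" (420x560 float32, mm along the optical axis (not along the pixel's ray), 0 where there is no reading), "mtx" (3x3 intrinsics, pixels), "k1" (the pictures are not rectified: a ray, as slopes to the right and down, at radius r is drawn at 1 + k1 r^2 times it, then the intrinsics apply), "xyz" and "attitude" of the camera in the world. Camera axes: x right, y up, looking along -z (the intrinsics and any distortion apply to the point x, -y, -z); pixel columns grow to the right and rows downward; lengths in mm; the calibration is good to about 2 mm. A picture is of the moment at which its call begins.
- sign_off(): hands the job in; it is judged then, once.
The state is a dict: "time": time; "qpos": joint angles; "joint_velocities": joint speeds; "joint_efforts": joint torques, N m; "ee_pos": TCP position; "tool_rot": TCP orientation; "force": force on the tool from outside, world axes, zero at the start; "wrist_torque": the same for the moment, N m; "gripper_width": finger opening in mm; "grasp_force": force on a finger pad.
Only numpy, scipy, OpenCV 4.12 (cv2) and the standard library are available. Lean on these libraries where they do the work, as an engineer would, in place of code of your own. Each camera call takes 0.05 s, during which the arm holds its last target. There are 200 camera calls.

## Working session

There is one attempt and no reset: what is moved stays moved. The work goes in short steps, Python scripts to look and compute and a tool call to move; the robot and the scene stay as the last step left them, time stands still between calls to the robot, and variables do not carry over. Pictures are saved under pics/ and viewed, at most 10 in all, crops included, and the job is handed in when it is done.

Besides the shell and the picture viewer there is one more tool, called after ">>>" as name([rows], argument=value, ...), one row to a line, values as JSON. step_arm: Moves the arm, as the interface text tells. Its arguments: {"type":"object","properties":{"rows":{"type":"array","items":{"type":"object","properties":{"travel":{"type":"array","items":{"type":"number"}},"spin":{"type":"number"},"gripper":{"type":"number"}}}},"squeeze":{"type":"number"}},"required":["rows"]}

```bash
mkdir -p pics; cat > h.py <<'E'
import numpy as np, cv2
from scipy.spatial.transform import Rotation as R
from rig import observe, snapshot, sign_off, hold_point_z
def rot(a):
    a=np.array(a,float)
    return a if a.shape==(3,3) else R.from_rotvec(a).as_matrix()
def cloud(s):
    d=s["range_z"]; h,w=d.shape; K=np.array(s["mtx"],float)
    v,u=np.mgrid[:h,:w]
    p=cv2.undistortPoints(np.stack([u,v],-1).reshape(-1,1,2).astype(np.float64),K,np.array([s["k1"],0,0,0,0.])).reshape(h,w,2)
    c=np.stack([p[...,0]*d,-p[...,1]*d,-d],-1)
    return c@rot(s["attitude"]).T+np.array(s["xyz"])
E
python3 - <<'E'
from h import *
print(observe(),hold_point_z)
for n in("scene","top"):
    s=snapshot(n); cv2.imwrite(f"pics/{n}0.png",s["pixels"][...,::-1]); np.savez(f"{n}0.npz",**s)
    print(n,s["mtx"],s["k1"],s["xyz"],s["attitude"],(s["range_z"]>0).mean())
E
```

```text
{'time': 0.0, 'qpos': array([-1.49027401e+00,  1.81549005e-01,  1.60800073e+00,  2.60199981e-05,
        1.35379605e+00, -2.06264489e-01]), 'joint_velocities': array([ 7.90065659e-04,  8.95516274e-04,  2.41066641e-04, -5.34364888e-05,
       -1.93013252e-03,  1.88900128e-03]), 'joint_efforts': array([-1.37337811e-03, -4.44874370e+01, -3.51340985e+01, -3.04774812e-04,
        9.28304245e-03,  1.56975371e-06]), 'ee_pos': array([ 162.65063712, -550.9459087 ,  230.38318993]), 'tool_rot': array([-3.10762089e+00, -4.48682927e-01, -2.12729975e-04]), 'force': array([-0.41141145,  0.40608356,  0.67237029]), 'wrist_torque': array([ 0.01605629,  0.00511005, -0.01888838]), 'grasp_force': 0.0, 'gripper_width': 85.3135450809869} 18.700000000000003
scene [[477.43629187   0.         282.06498743]
 [  0.         477.43629187 214.35111486]
 [  0.           0.           1.        ]] -0.1423133425436842 [1081.64274694 -552.15978768  809.12570009] [0.78883034 0.30583707 0.64109866] 0.9958078231292516
top [[461.61760305   0.         285.62482953]
 [  0.         461.61760305 212.16360953]
 [  0.           0.           1.        ]] 0.027969929292151086 [ 430.58106061   57.27514124 1371.05422347] [ 0.10534579 -0.08517761 -1.57729553] 0.9961649659863946
```

View pics/scene0.png

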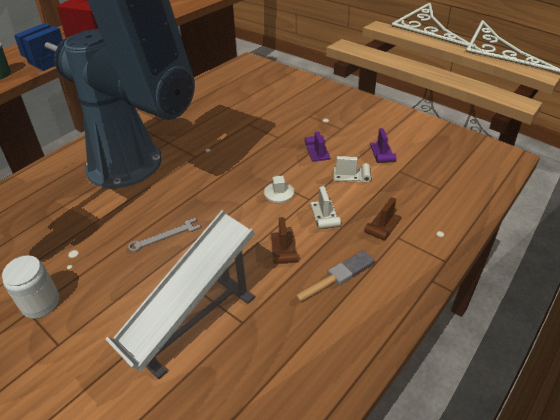

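View pics/top0.png

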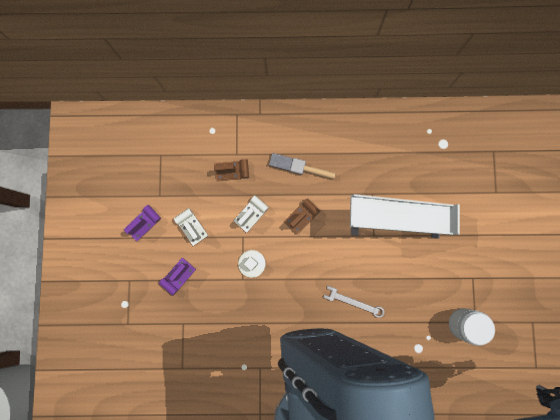

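The scene view shows the white hinges at about (323,205) and (350,172), the cap at (279,190) and the trough from (240,225) down to its stop at (125,355). The top view shows the hinges at (251,214) and (190,227), the cap at (252,264), and the trough from x=350 to its stop at x=459.

```bash
cat > m.py <<'E'
from h import *
def ld(n): return dict(np.load(n+"0.npz"))
S={n:ld(n) for n in("scene","top")}
C={n:cloud(S[n]) for n in S}
def white(s):
    hsv=cv2.cvtColor(s["pixels"],cv2.COLOR_RGB2HSV); return (hsv[...,1]<70)&(hsv[...,2]>110)
E
python3 - <<'E'
from m import *
for n in S:
    P=C[n]; w=white(S[n])
    tz=P[...,2]; print(n,"table z",np.median(tz[(np.abs(P[...,0]-600)<100)&(np.abs(P[...,1]-250)<200)&~w]))
    m=(w&(S[n]["range_z"]>0)&(tz>-10)&(tz<300)&(P[...,0]>300)&(P[...,0]<900)&(np.abs(P[...,1])<700)).astype(np.uint8)
    k,l,st,c=cv2.connectedComponentsWithStats(m)
    for i in range(1,k):
        if st[i,4]<80: continue
        q=P[l==i]; print(st[i],c[i].round(),"mean",q.mean(0).round(),"min",q.min(0).round(),"max",q.max(0).round())
E
```

```text
scene table z 0.8813059706776016
[334 156  37  26 727] [350. 170.] mean [554. 350.  26.] min [495. 306.   0.] max [609. 406.  66.]
[264 176  31  27 569] [279. 190.] mean [451. 169.  19.] min [385. 139.  -1.] max [485. 219.  52.]
[311 186  30  42 631] [325. 211.] mean [595. 175.  22.] min [511. 128.  -2.] max [645. 271.  64.]
[ 113  210  140  158 6266] [181. 288.] mean [ 566. -249.  114.] min [ 370. -401.   -3.] max [620.  36. 187.]
[129 218  71  34 397] [166. 234.] mean [ 333. -115.    7.] min [ 300. -204.   -2.] max [378. -33.  12.]
[328 263  24  19 254] [340. 272.] mean [734.  39.  20.] min [710.  17.  15.] max [756.  65.  24.]
[ 17 271  29  47 678] [ 32. 295.] mean [ 307. -445.   70.] min [ 300. -466.    4.] max [ 316. -406.  113.]
[105 337  29  30 155] [119. 351.] mean [ 562. -404.   78.] min [ 521. -409.    1.] max [ 605. -393.   84.]
top table z -0.6993196130027854
[269 153  37  21 455] [287. 163.] mean [744.  68.  17.] min [711.  14.  -7.] max [779. 123.  26.]
[234 195  35  38 625] [251. 213.] mean [593. 177.  19.] min [539. 126.  -5.] max [651. 229.  65.]
[ 350  194  110   44 3513] [404. 215.] mean [ 574. -252.  112.] min [ 519. -442.   -6.] max [651. -95. 188.]
[174 208  34  38 627] [191. 226.] mean [556. 354.  19.] min [501. 308.  -7.] max [613. 406.  65.]
[238 250  28  28 602] [251. 263.] mean [446. 175.  16.] min [406. 136.  -5.] max [486. 216.  53.]
[323 286  62  28 424] [351. 301.] mean [ 335. -114.    6.] min [ 300. -209.   -8.] max [379. -33.  14.]
[464 309  25   9 120] [475. 314.] mean [ 307. -431.  101.] min [ 300. -472.    3.] max [ 316. -404.  116.]
```

```bash
cat > fit.py <<'E'
from m import *
from scipy.optimize import least_squares
def box(p,lo,hi):
    lo,hi=np.array(lo,float),np.array(hi,float); q=np.abs(p-(lo+hi)/2)-(hi-lo)/2
    return np.linalg.norm(np.maximum(q,0),axis=1)+np.minimum(q.max(1),0)
def cyl(p,x,z,r,h):
    a=np.stack([np.hypot(p[:,0]-x,p[:,2]-z)-r,np.abs(p[:,1])-h],1)
    return np.linalg.norm(np.maximum(a,0),axis=1)+np.minimum(a.max(1),0)
def hinge(p):
    return np.min([box(p,[-45,-27,-30],[43,27,-23]),box(p,[-40,-7,-30],[16,7,30]),cyl(p,43,-18,12,27)],0)
def trough(p):
    return np.min([box(p,[-320,-42,-6],[0,42,0]),box(p,[-320,38,-6],[4,42,12]),box(p,[-320,-42,-6],[4,-38,12]),box(p,[0,-42,-6],[4,42,28])],0)
def fit(P,model,x0s,pitch=0):
    best=None
    for x0 in x0s:
        f=lambda v:model((P-v[:3])@R.from_euler('ZY',[v[3],v[4] if len(v)>4 else 0]).as_matrix())
        r=least_squares(f,x0,loss='soft_l1',f_scale=2,x_scale=[10]*3+[.1]*(len(x0)-3))
        if best is None or r.cost<best.cost: best=r
    return best.x,np.sqrt(np.median(f(best.x)**2)),best.cost/len(P)
def grab(P,c,r,zr):
    return P[(np.hypot(P[...,0]-c[0],P[...,1]-c[1])<r)&(P[...,2]>zr[0])&(P[...,2]<zr[1])]
E
python3 - <<'E'
from fit import *
for nm,c in(("near",(593,176)),("far",(555,352))):
    for n in S:
        m=white(S[n]); P=C[n][cv2.dilate(m.astype(np.uint8),np.ones((3,3)))>0]
        q=grab(P,c,62,(3,75)); 
        x,e,k=fit(q,hinge,[[*c,30,a] for a in np.arange(0,6.28,.52)])
        print(nm,n,len(q),x.round(2),"med",e.round(2),k.round(2))
for n in S:
    P=C[n]; q=P[white(S[n])&(P[...,2]>40)&(P[...,2]<220)&(P[...,0]>480)&(P[...,0]<680)&(P[...,1]<-60)&(P[...,1]>-430)]
    x,e,k=fit(q,trough,[[570,-400,58,-1.6,.38]]); print("trough",n,len(q),x.round(3),e.round(2),k.round(2))
    for ci in ((449,172),): 
        t=grab(P,ci,25,(42,60)); print("cap block",t.mean(0).round(1))
E
```

```text
near scene 671 [587.74 185.27  30.9    5.57] med 0.81 0.83
near top 593 [588.44 182.33  30.04  -0.72] med 1.43 1.63
far scene 783 [548.82 356.26  31.21   0.6 ] med 1.12 1.17
far top 582 [551.52 354.34  29.84   0.61] med 1.25 1.57
trough scene 6427 [ 5.63001e+02 -3.94965e+02  6.08530e+01 -1.61900e+00  3.83000e-01] 0.9 0.71
cap block [447.  175.6  47.1]
trough top 3416 [ 5.64920e+02 -3.96109e+02  5.93320e+01 -1.61500e+00  3.83000e-01] 1.34 1.12
cap block [445.3 175.8  46. ]
```

```bash
cat > go.py <<'E'
from h import *
H={"near":(588.1,183.8,-.718),"far":(550.2,355.3,.605)}; T=(564,-395.5,60,-1.617,.383)
def state():
    o=observe(); Rm=rot(o["tool_rot"]); return o,np.array(o["ee_pos"]),Rm
def rel(target,yaw):
    o,p,Rm=state(); cur=np.arctan2(Rm[1,0],Rm[0,0])
    best=[]
    for k in(0,np.pi):
        d=(yaw+k-cur+np.pi)%(2*np.pi)-np.pi
        dq1=np.arctan2(target[1],target[0])-np.arctan2(p[1],p[0])
        best.append((round(-d,3),"q6->",round(o["qpos"][5]-(d-dq1),2),k))
    print("travel cm",(Rm.T@(np.array(target)-p)/10).round(2),"spin opts",best)
    print("t",o["time"],"p",p.round(1),"yaw",cur.round(3),"w",o["gripper_width"],"gf",o["grasp_force"],"F",np.array(o["force"]).round(1))
def grip(n,z): x,y,a=H[n]; return (x-12*np.cos(a),y-12*np.sin(a),z),a
def tr(x,y=0,z=0):
    return np.array(T[:3])+R.from_euler('ZY',T[3:]).as_matrix()@[x,y,z]
E
python3 - <<'E'
from go import *
rel(*grip("near",260)); rel(*grip("far",260)); 
print(tr(-77,0,49),tr(-177,0,49),tr(-320,0,12)); rel(tr(-77,0,49),T[3])
E
```

```text
travel cm [ 60.96 -59.46  -2.84] spin opts [(np.float64(1.005), 'q6->', np.float64(2.4), 0), (np.float64(-2.137), 'q6->', np.float64(-0.74), 3.141592653589793)]
t 0.1 p [ 162.6 -551.   230.5] yaw 0.287 w 85.32846738328124 gf 0.0 F [ 0.1  0.5 -1.1]
travel cm [ 61.68 -75.59  -2.81] spin opts [(np.float64(-0.318), 'q6->', np.float64(1.33), 0), (np.float64(2.823), 'q6->', np.float64(4.47), 3.141592653589793)]
t 0.1 p [ 162.6 -551.   230.5] yaw 0.287 w 85.32846738328124 gf 0.0 F [ 0.1  0.5 -1.1]
[ 566.45298737 -342.44704065  134.22510598] [ 570.7370738  -249.79125884  171.59558498] [ 577.50195186 -103.48116988  190.71610516]
travel cm [44.63 -8.56  9.65] spin opts [(np.float64(1.904), 'q6->', np.float64(2.44), 0), (np.float64(-1.238), 'q6->', np.float64(-0.7), 3.141592653589793)]
t 0.1 p [ 162.6 -551.   230.5] yaw 0.287 w 85.32846738328124 gf 0.0 F [ 0.1  0.5 -1.1]
```

>>> step_arm([
  {"travel": [5, -5, -2.8], "spin": -0.17, "gripper": 0},
  {"travel": [9, -9, -2.8], "spin": -0.34, "gripper": 0},
  {"travel": [13, -13, -2.8], "spin": -0.51, "gripper": 0},
  {"travel": [17, -17, -2.8], "spin": -0.68, "gripper": 0},
  {"travel": [21, -20.5, -2.8], "spin": -0.85, "gripper": 0},
  {"travel": [25, -24.5, -2.8], "spin": -1.02, "gripper": 0},
  {"travel": [29, -28.5, -2.8], "spin": -1.19, "gripper": 0},
  {"travel": [33, -32, -2.8], "spin": -1.36, "gripper": 0},
  {"travel": [37, -36, -2.8], "spin": -1.53, "gripper": 0},
  {"travel": [41, -40, -2.8], "spin": -1.7, "gripper": 0},
  {"travel": [45, -44, -2.8], "spin": -1.87, "gripper": 0},
  {"travel": [49, -48, -2.8], "spin": -2.04, "gripper": 0},
])

```text
time: 1.6
ee_pos: [497.3, 49.4, 259.1]
tool_rot: [-1.236, -2.888, 0.0]
force: [-0.2, -0.9, 0.6]
gripper_width: 85.4
grasp_force: 0.0
```

```bash
python3 -c "
from go import *
rel(*grip('near',120))"
```

```text
travel cm [ 4.66 15.74 13.9 ] spin opts [(np.float64(3.051), 'q6->', np.float64(2.37), 0), (np.float64(-0.091), 'q6->', np.float64(-0.77), 3.141592653589793)]
t 1.6 p [497.3  49.4 259.1] yaw 2.333 w 85.36500390299427 gf 0.0 F [-0.2 -0.9  0.6]
```

>>> step_arm([
  {"travel": [1.5, 5, 4], "spin": -0.09, "gripper": 0},
  {"travel": [3, 10, 8], "spin": -0.09, "gripper": 0},
  {"travel": [4.66, 15.7, 12], "spin": -0.09, "gripper": 0},
  {"travel": [4.66, 15.7, 13.9], "spin": -0.09, "gripper": 0},
  {"travel": [4.66, 15.7, 13.9], "spin": -0.09, "gripper": 0},
  {"travel": [4.66, 15.7, 13.9], "spin": -0.09, "gripper": 0},
])

```text
time: 2.35
ee_pos: [579.3, 188.6, 121.0]
tool_rot: [1.114, 2.937, 0.0]
force: [0.9, 0.7, 0.3]
gripper_width: 85.7
grasp_force: 0.0
```

```bash
python3 -c "
from go import *
rel(*grip('near',31))
s=snapshot('scene'); cv2.imwrite('pics/s1.png',cv2.resize(s['pixels'][110:270,220:440,::-1],None,fx=3,fy=3))"
```

```text
travel cm [0.23 0.21 9.  ] spin opts [(np.float64(3.135), 'q6->', np.float64(2.41), 0), (np.float64(-0.007), 'q6->', np.float64(-0.73), 3.141592653589793)]
t 2.35 p [579.3 188.6 121. ] yaw 2.417 w 85.74068571935413 gf 0.0 F [0.9 0.7 0.3]
```

View pics/s1.png

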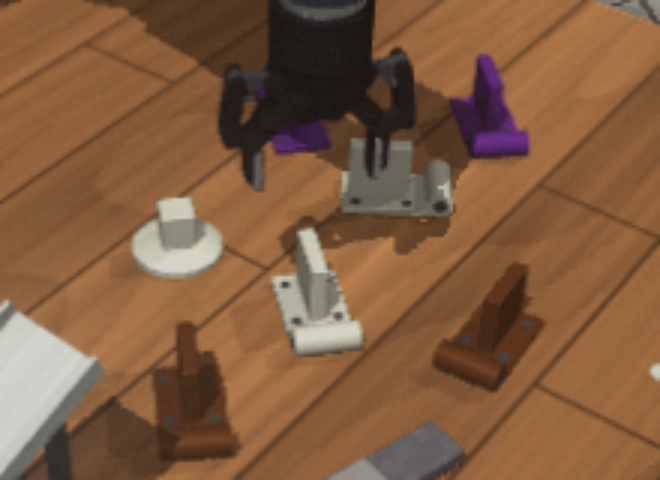

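The open fingers, crop (255,170) and (375,160), straddle the near hinge's rib line at crop (315,275), and the barrel points toward the camera. I'll descend and close.

>>> step_arm([
  {"travel": [0.2, 0.2, 4], "spin": 0, "gripper": 0},
  {"travel": [0.2, 0.2, 7], "spin": 0, "gripper": 0},
  {"travel": [0.2, 0.2, 9], "spin": 0, "gripper": 0},
  {"travel": [0.2, 0.2, 9], "spin": 0, "gripper": 0},
  {"travel": [0.2, 0.2, 9], "spin": 0, "gripper": 255},
  {"travel": [0.2, 0.2, 9], "spin": 0, "gripper": 255},
  {"travel": [0.2, 0.2, 9], "spin": 0, "gripper": 255},
  {"travel": [0.2, 0.2, 9], "spin": 0, "gripper": 255},
  {"travel": [0.2, 0.2, 9], "spin": 0, "gripper": 255},
  {"travel": [0.2, 0.2, 9], "spin": 0, "gripper": 255},
], squeeze=60)

```text
time: 3.65
ee_pos: [579.3, 192.0, 30.9]
tool_rot: [1.113, 2.937, 0.0]
force: [-1.8, -0.9, 5.6]
gripper_width: 13.2
grasp_force: 59.7
```

```bash
python3 -c "
from go import *
rel(tr(-77,0,49)+[0,30,110],T[3]); print(tr(-77,0,49))"
```

```text
travel cm [-32.49 -38.6  -21.34] spin opts [(np.float64(-2.249), 'q6->', np.float64(-3.79), 0), (np.float64(0.892), 'q6->', np.float64(-0.65), 3.141592653589793)]
t 3.65 p [579.3 192.   30.9] yaw 2.417 w 13.19949648896435 gf 59.66334342956543 F [-1.8 -0.9  5.6]
[ 566.45298737 -342.44704065  134.22510598]
```

>>> step_arm([
  {"travel": [0, 0, -3], "spin": 0, "gripper": 255},
  {"travel": [0, 0, -8], "spin": 0, "gripper": 255},
  {"travel": [0, 0, -13], "spin": 0, "gripper": 255},
  {"travel": [-2, -2.4, -18], "spin": 0.1, "gripper": 255},
  {"travel": [-5, -6, -22], "spin": 0.2, "gripper": 255},
  {"travel": [-8, -9.5, -24], "spin": 0.3, "gripper": 255},
  {"travel": [-11, -13.1, -25], "spin": 0.4, "gripper": 255},
  {"travel": [-14, -16.6, -25], "spin": 0.5, "gripper": 255},
  {"travel": [-17, -20.2, -25], "spin": 0.6, "gripper": 255},
  {"travel": [-20, -23.8, -25], "spin": 0.7, "gripper": 255},
  {"travel": [-23, -27.3, -25], "spin": 0.8, "gripper": 255},
  {"travel": [-26, -30.9, -25], "spin": 0.89, "gripper": 255},
])

```text
time: 5.15
ee_pos: [568.0, -212.8, 278.9]
tool_rot: [-2.271, -2.167, 0.0]
force: [0.3, 1.1, -4.0]
gripper_width: 13.1
grasp_force: 59.2
```

```bash
python3 -c "
from go import *
rel(tr(-77,0,49)+[0,20,70],T[3]);
s=snapshot('scene'); cv2.imwrite('pics/s2.png',cv2.resize(s['pixels'][60:400,60:400,::-1],None,fx=1.7,fy=1.7))"
```

```text
travel cm [-10.97   0.37   7.45] spin opts [(np.float64(3.141), 'q6->', np.float64(2.47), 0), (np.float64(-0.001), 'q6->', np.float64(-0.67), 3.141592653589793)]
t 5.15 p [ 568.  -212.8  278.9] yaw 1.524 w 13.0974229719322 gf 59.21193838119507 F [ 0.3  1.1 -4. ]
```

View pics/s2.png

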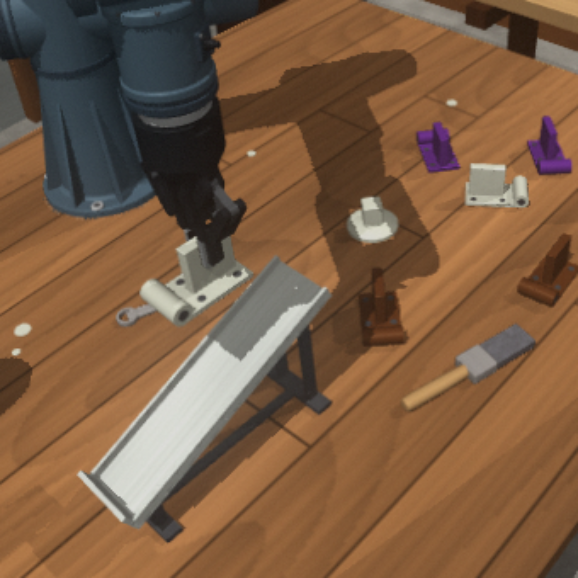

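The hinge is held level at crop (200,275) with its barrel downhill, and the trough and its stop at crop (105,495) are clear. Next I'll approach above the lower end.

>>> step_arm([
  {"travel": [-3, 0, 1], "spin": 0, "gripper": 255},
  {"travel": [-6, 0, 3], "spin": 0, "gripper": 255},
  {"travel": [-9, 0, 6], "spin": 0, "gripper": 255},
  {"travel": [-10.4, 0, 8.5], "spin": 0, "gripper": 255},
  {"travel": [-10.4, 0, 11], "spin": 0, "gripper": 255},
  {"travel": [-10.4, 0, 12.5], "spin": 0, "gripper": 255},
  {"travel": [-10.4, 0, 13], "spin": 0, "gripper": 255},
  {"travel": [-10.4, 0, 13.3], "spin": 0, "gripper": 255},
  {"travel": [-10.4, 0, 13.6], "spin": 0, "gripper": 255},
  {"travel": [-10.4, 0, 13.6], "spin": 0, "gripper": 255},
])

```text
time: 6.45
ee_pos: [564.4, -315.7, 144.8]
tool_rot: [2.269, 2.172, 0.0]
force: [-0.4, 0.9, -2.9]
gripper_width: 13.4
grasp_force: 59.2
```

```bash
python3 -c "
from go import *
rel((567.6,-317.2,136),T[3])"
```

```text
travel cm [-0.13  0.32  0.88] spin opts [(np.float64(-3.139), 'q6->', np.float64(-3.79), 0), (np.float64(0.002), 'q6->', np.float64(-0.65), 3.141592653589793)]
t 6.45 p [ 564.4 -315.7  144.8] yaw 1.527 w 13.424418932613262 gf 59.185391664505005 F [-0.4  0.9 -2.9]
```

>>> step_arm([
  {"travel": [-0.1, 0.3, 0.3], "spin": 0, "gripper": 255},
  {"travel": [-0.1, 0.3, 0.6], "spin": 0, "gripper": 255},
  {"travel": [-0.1, 0.3, 0.8], "spin": 0, "gripper": 255},
  {"travel": [-0.1, 0.3, 1.0], "spin": 0, "gripper": 255},
  {"travel": [-0.1, 0.3, 1.0], "spin": 0, "gripper": 255},
], squeeze=40)

```text
time: 7.08
ee_pos: [567.0, -316.7, 134.0]
tool_rot: [-2.269, -2.172, 0.0]
force: [0.1, -0.5, -3.3]
gripper_width: 13.2
grasp_force: 59.3
```

>>> step_arm([
  {"travel": [0, 0, 0.2], "spin": 0, "gripper": 255},
  {"travel": [0, 0, 0.4], "spin": 0, "gripper": 255},
  {"travel": [0, 0, 0.5], "spin": 0, "gripper": 255},
  {"travel": [0, 0, 0.5], "spin": 0, "gripper": 255},
], squeeze=25)

```text
time: 7.58
ee_pos: [567.3, -317.1, 129.6]
tool_rot: [2.269, 2.172, -0.0]
force: [-0.2, -0.3, -1.1]
gripper_width: 13.1
grasp_force: 59.6
```

>>> step_arm([
  {"travel": [0, 0, 0.2], "spin": 0, "gripper": 254},
  {"travel": [0, 0, 0.4], "spin": 0, "gripper": 254},
  {"travel": [0, 0, 0.4], "spin": 0, "gripper": 254},
], squeeze=25)

```text
time: 7.95
ee_pos: [568.7, -319.0, 128.6]
tool_rot: [2.266, 2.167, -0.0]
force: [-1.3, -1.3, 8.8]
gripper_width: 13.0
grasp_force: 61.3
```

```bash
python3 -c "
from go import *
s=snapshot('scene'); cv2.imwrite('pics/s3.png',cv2.resize(s['pixels'][180:380,80:280,::-1],None,fx=3,fy=3))
print(observe())"
```

```text
{'time': 8.0, 'qpos': array([-6.92412982e-01,  4.43861429e-01,  1.48773379e+00, -8.60117286e-04,
        1.20378460e+00, -6.47827597e-01]), 'joint_velocities': array([ 0.00109909, -0.00010175,  0.00374009,  0.00173849, -0.00079713,
        0.00065999]), 'joint_efforts': array([ 1.81158140e+00, -4.91377580e+01, -2.84889954e+01,  5.73535915e-01,
       -1.31132975e-01,  4.34991473e-02]), 'ee_pos': array([ 568.69028141, -318.95975022,  128.61995212]), 'tool_rot': array([ 2.26554859e+00,  2.16738899e+00, -1.31435432e-04]), 'force': array([-0.60168327, -2.58196932,  9.41167164]), 'wrist_torque': array([-0.02464391,  0.27770818,  0.06633426]), 'grasp_force': 61.34037494659424, 'gripper_width': 13.380355631786644}
```

View pics/s3.png

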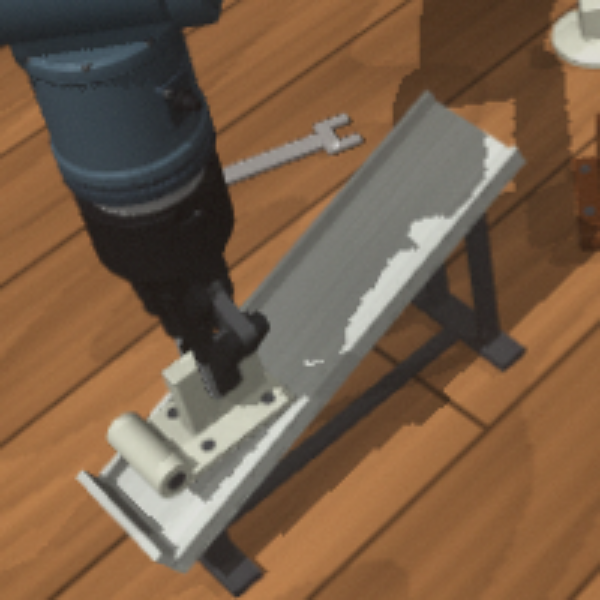

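The hinge is over the trough at crop (200,420). Its rear edge rests on the floor near (290,400), and the barrel at (148,455) is still raised above the floor behind the stop. I'll press down and forward so it pivots flat.

>>> step_arm([
  {"travel": [-0.2, 0, 0.2], "spin": 0, "gripper": 255},
  {"travel": [-0.4, 0, 0.4], "spin": 0, "gripper": 255},
  {"travel": [-0.4, 0, 0.4], "spin": 0, "gripper": 255},
], squeeze=20)

```text
time: 8.38
ee_pos: [569.7, -324.1, 126.5]
tool_rot: [2.263, 2.164, 0.001]
force: [0.3, -3.3, 15.0]
gripper_width: 12.9
grasp_force: 62.1
```

>>> step_arm([
  {"travel": [-0.2, 0, 0.3], "spin": 0, "gripper": 255},
  {"travel": [-0.4, 0, 0.6], "spin": 0, "gripper": 255},
  {"travel": [-0.6, 0, 0.8], "spin": 0, "gripper": 255},
  {"travel": [-0.6, 0, 0.8], "spin": 0, "gripper": 255},
])

```text
time: 8.88
ee_pos: [569.7, -331.7, 119.5]
tool_rot: [2.261, 2.162, -0.001]
force: [-1.3, -6.9, 16.7]
gripper_width: 13.3
grasp_force: 65.6
```

```bash
cat > chk.py <<'E'
from fit import *
from go import T
def look(c,clip,x0s,n="scene",full=False):
    s=snapshot(n); P=cloud(s)[white(s)]
    Rt=R.from_euler('ZY',T[3:]).as_matrix(); L=(P-np.array(T[:3]))@Rt
    q=L[(L[:,0]>clip[0])&(L[:,0]<clip[1])&(np.abs(L[:,1])<36)&(L[:,2]>3)&(L[:,2]<75)]
    x,e,k=fit(q,hinge,x0s); print(n,"trough-frame x y z yaw pitch",x.round(3),len(q),e.round(2))
E
python3 -c "
from chk import *
from go import state
look(None,(-150,-4),[[-70,0,40,0,0],[-70,0,40,0,-.3]])
o=state()[0]; print(o['force'],o['ee_pos'])"
```

```text
scene trough-frame x y z yaw pitch [-73.569   1.978  33.682  -0.     -0.211] 1039 0.72
[-2.00553695 -7.52862973 17.24642418] [ 569.64737626 -331.65359936  119.40328454]
```

>>> step_arm([
  {"travel": [-0.2, 0, 0.25], "spin": 0, "gripper": 255},
  {"travel": [-0.4, 0, 0.5], "spin": 0, "gripper": 255},
  {"travel": [-0.6, 0, 0.7], "spin": 0, "gripper": 255},
  {"travel": [-0.7, 0, 0.8], "spin": 0, "gripper": 255},
  {"travel": [-0.7, 0, 0.8], "spin": 0, "gripper": 255},
])

```text
time: 9.55
ee_pos: [569.4, -338.3, 111.0]
tool_rot: [2.262, 2.163, -0.0]
force: [-0.1, -6.7, 15.1]
gripper_width: 13.1
grasp_force: 69.2
```

```bash
python3 -c "
from chk import *
look(None,(-150,-4),[[-70,0,40,0,0],[-70,0,40,0,-.3]])"
```

```text
scene trough-frame x y z yaw pitch [-6.7042e+01  1.9600e+00  2.7302e+01  8.0000e-03 -2.1000e-02] 823 0.65
```

Pitch is now -0.02 rad, so it lies nearly flat. Release and rise.

>>> step_arm([
  {"travel": [0, 0, 0], "spin": 0, "gripper": 120},
  {"travel": [0, 0, 0], "spin": 0, "gripper": 120},
  {"travel": [0, 0, 0], "spin": 0, "gripper": 120},
  {"travel": [0, 0, -3], "spin": 0, "gripper": 120},
  {"travel": [0, 0, -7], "spin": 0, "gripper": 120},
  {"travel": [0, 0, -12], "spin": 0, "gripper": 120},
  {"travel": [0, 0, -17], "spin": 0, "gripper": 60},
  {"travel": [0, 0, -19], "spin": 0, "gripper": 0},
], squeeze=60)

```text
time: 10.6
ee_pos: [567.4, -334.4, 298.9]
tool_rot: [2.266, 2.169, 0.001]
force: [0.3, -0.2, -0.7]
gripper_width: 79.1
grasp_force: 0.0
```

```bash
python3 -c "
from chk import *
from go import rel,grip
look(None,(-150,-4),[[-60,0,30,0,0],[-60,0,40,0,-.3]])
rel(*grip('far',120))"
```

```text
scene trough-frame x y z yaw pitch [-5.6642e+01  2.4670e+00  2.5400e+01 -3.0000e-03  1.0000e-02] 1138 0.72
travel cm [68.2  -5.81 17.73] spin opts [(np.float64(0.922), 'q6->', np.float64(1.36), 0), (np.float64(-2.22), 'q6->', np.float64(-1.78), 3.141592653589793)]
t 10.65 p [ 567.7 -334.6  300.3] yaw 1.527 w 84.90466736711191 gf 0.0 F [-0.4 -0.2  2.5]
```

>>> step_arm([
  {"travel": [5, -0.4, 0], "spin": 0.1, "gripper": 0},
  {"travel": [10, -0.8, 0], "spin": 0.2, "gripper": 0},
  {"travel": [15, -1.2, 0], "spin": 0.3, "gripper": 0},
  {"travel": [20, -1.7, 0], "spin": 0.4, "gripper": 0},
  {"travel": [25, -2.1, 0], "spin": 0.5, "gripper": 0},
  {"travel": [30, -2.5, 0], "spin": 0.6, "gripper": 0},
  {"travel": [35, -3, 0], "spin": 0.7, "gripper": 0},
  {"travel": [40, -3.4, 0], "spin": 0.8, "gripper": 0},
  {"travel": [45, -3.8, 0], "spin": 0.92, "gripper": 0},
  {"travel": [50, -4.2, 0], "spin": 0.92, "gripper": 0},
  {"travel": [55, -4.7, 0], "spin": 0.92, "gripper": 0},
  {"travel": [60, -5.1, 0], "spin": 0.92, "gripper": 0},
])

```text
time: 12.15
ee_pos: [540.6, 269.3, 292.6]
tool_rot: [-2.998, -0.939, 0.006]
force: [0.6, -0.3, -0.7]
gripper_width: 85.5
grasp_force: 0.0
```

```bash
python3 -c "
from go import *
rel(*grip('far',110))"
```

```text
travel cm [ 4.56 -6.5  18.26] spin opts [(np.float64(0.002), 'q6->', np.float64(1.34), 0), (np.float64(-3.14), 'q6->', np.float64(-1.8), 3.141592653589793)]
t 12.15 p [540.6 269.3 292.6] yaw 0.607 w 85.46057106291772 gf 0.0 F [ 0.6 -0.3 -0.7]
```

>>> step_arm([
  {"travel": [2, -3, 4], "spin": 0, "gripper": 0},
  {"travel": [4, -6, 8], "spin": 0, "gripper": 0},
  {"travel": [4.6, -6.5, 12], "spin": 0, "gripper": 0},
  {"travel": [4.6, -6.5, 16], "spin": 0, "gripper": 0},
  {"travel": [4.6, -6.5, 18.2], "spin": 0, "gripper": 0},
  {"travel": [4.6, -6.5, 18.2], "spin": 0, "gripper": 0},
  {"travel": [4.6, -6.5, 18.2], "spin": 0, "gripper": 0},
])

```text
time: 13.02
ee_pos: [542.6, 347.5, 113.3]
tool_rot: [-2.998, -0.939, 0.0]
force: [-0.0, -0.3, 0.8]
gripper_width: 85.7
grasp_force: 0.0
```

```bash
python3 -c "
from go import *
rel(*grip('far',31))
s=snapshot('scene'); cv2.imwrite('pics/s4.png',cv2.resize(s['pixels'][80:240,260:440,::-1],None,fx=3,fy=3))"
```

```text
travel cm [-0.12 -0.21  8.23] spin opts [(np.float64(0.002), 'q6->', np.float64(1.35), 0), (np.float64(-3.14), 'q6->', np.float64(-1.79), 3.141592653589793)]
t 13.025 p [542.6 347.5 113.3] yaw 0.607 w 85.66669671172768 gf 0.0 F [-0.  -0.3  0.8]
```

View pics/s4.png

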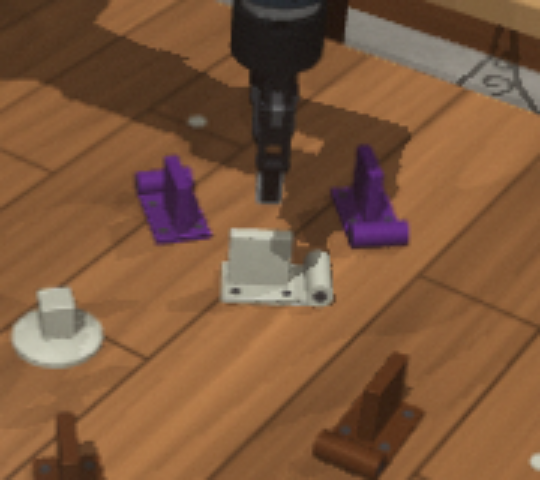

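The fingers, seen edge-on at crop (268,185), are lined up with the far hinge's rib at (262,255). Its barrel is at (318,280), and the purple look-alikes and the cap at (55,330) are clear of the fingers. Descend and grip.

>>> step_arm([
  {"travel": [-0.1, -0.1, 4], "spin": 0, "gripper": 0},
  {"travel": [-0.1, -0.1, 7], "spin": 0, "gripper": 0},
  {"travel": [-0.1, -0.1, 8.2], "spin": 0, "gripper": 0},
  {"travel": [-0.1, -0.1, 8.2], "spin": 0, "gripper": 0},
  {"travel": [-0.1, -0.1, 8.2], "spin": 0, "gripper": 255},
  {"travel": [-0.1, -0.1, 8.2], "spin": 0, "gripper": 255},
  {"travel": [-0.1, -0.1, 8.2], "spin": 0, "gripper": 255},
  {"travel": [-0.1, -0.1, 8.2], "spin": 0, "gripper": 255},
  {"travel": [-0.1, -0.1, 8.2], "spin": 0, "gripper": 255},
  {"travel": [-0.1, -0.1, 8.2], "spin": 0, "gripper": 255},
], squeeze=50)

```text
time: 14.32
ee_pos: [541.4, 348.0, 31.8]
tool_rot: [-2.998, -0.939, -0.001]
force: [-1.1, 1.7, 4.9]
gripper_width: 13.2
grasp_force: 50.2
```

```bash
sed -i 's/-395.5,60,/-395.5,55.5,/' go.py; python3 -c "
from go import *
# level, rear edge touching at trough x=-180-45
r=tr(-222,0,0); Rz=np.array([np.cos(T[3]),np.sin(T[3]),0]); t=r+33*Rz+[0,0,31]; print('touch tcp',t)
rel(t+[0,0,0],T[3])"
```

```text
touch tcp [ 571.98649308 -222.76894679  169.46246338]
travel cm [-30.03  48.63 -13.78] spin opts [(np.float64(2.224), 'q6->', np.float64(2.63), 0), (np.float64(-0.918), 'q6->', np.float64(-0.51), 3.141592653589793)]
t 14.325 p [541.4 348.   31.8] yaw 0.607 w 13.168330890623213 gf 50.2080112695694 F [-1.1  1.7  4.9]
```

>>> step_arm([
  {"travel": [0, 0, -3], "spin": 0, "gripper": 255},
  {"travel": [0, 0, -8], "spin": 0, "gripper": 255},
  {"travel": [0, 0, -13], "spin": 0, "gripper": 255},
  {"travel": [-2, 3.2, -18], "spin": 0.18, "gripper": 255},
  {"travel": [-4.5, 7.3, -22], "spin": 0.36, "gripper": 255},
  {"travel": [-7, 11.3, -25], "spin": 0.54, "gripper": 255},
  {"travel": [-9.5, 15.4, -27], "spin": 0.72, "gripper": 255},
  {"travel": [-12, 19.4, -27], "spin": 0.9, "gripper": 255},
  {"travel": [-14.5, 23.5, -27], "spin": 1.08, "gripper": 255},
  {"travel": [-17, 27.5, -27], "spin": 1.26, "gripper": 255},
  {"travel": [-19.5, 31.6, -27], "spin": 1.44, "gripper": 255},
  {"travel": [-22, 35.6, -27], "spin": 1.62, "gripper": 255},
])

```text
time: 15.82
ee_pos: [562.6, -71.6, 299.8]
tool_rot: [2.742, -1.532, -0.004]
force: [1.1, 0.0, -3.6]
gripper_width: 12.7
grasp_force: 49.5
```

```bash
python3 -c "
from go import *
rel((572,-222.8,300),T[3])"
```

```text
travel cm [13.37  7.12 -0.04] spin opts [(np.float64(0.598), 'q6->', np.float64(2.61), 0), (np.float64(-2.544), 'q6->', np.float64(-0.53), 3.141592653589793)]
t 15.825 p [562.6 -71.6 299.8] yaw -1.019 w 12.742170393371671 gf 49.5020717382431 F [ 1.1  0.  -3.6]
```

>>> step_arm([
  {"travel": [3.5, 1.9, 0], "spin": 0.15, "gripper": 255},
  {"travel": [7, 3.7, 0], "spin": 0.3, "gripper": 255},
  {"travel": [10.5, 5.6, 0], "spin": 0.45, "gripper": 255},
  {"travel": [13.4, 7.1, 0], "spin": 0.6, "gripper": 255},
  {"travel": [13.4, 7.1, 3], "spin": 0.6, "gripper": 255},
  {"travel": [13.4, 7.1, 6], "spin": 0.6, "gripper": 255},
  {"travel": [13.4, 7.1, 9], "spin": 0.6, "gripper": 255},
  {"travel": [13.4, 7.1, 11], "spin": 0.6, "gripper": 255},
  {"travel": [13.4, 7.1, 11.5], "spin": 0.6, "gripper": 255},
  {"travel": [13.4, 7.1, 11.5], "spin": 0.6, "gripper": 255},
])

```text
time: 17.08
ee_pos: [574.3, -221.5, 186.6]
tool_rot: [-2.174, 2.268, -0.0]
force: [-0.2, -1.0, -3.9]
gripper_width: 13.3
grasp_force: 49.4
```

```bash
python3 -c "
from go import *
rel((572,-222.8,169.5),T[3])
from chk import *
look(None,(-260,-115),[[-180,0,50,0,-.3]])"
```

```text
travel cm [0.14 0.22 1.71] spin opts [(np.float64(0.004), 'q6->', np.float64(2.62), 0), (np.float64(-3.138), 'q6->', np.float64(-0.52), 3.141592653589793)]
t 17.075 p [ 574.3 -221.5  186.6] yaw -1.613 w 13.324975250386869 gf 49.40075218677521 F [-0.2 -1.  -3.9]
scene trough-frame x y z yaw pitch [-1.99159e+02  1.17000e+00  5.96870e+01  1.20000e-02 -3.92000e-01] 973 0.7
```

>>> step_arm([
  {"travel": [0.2, 0.2, 0.6], "spin": 0, "gripper": 255},
  {"travel": [0.2, 0.2, 1.2], "spin": 0, "gripper": 255},
  {"travel": [0.2, 0.2, 1.7], "spin": 0, "gripper": 255},
  {"travel": [0.2, 0.2, 1.9], "spin": 0, "gripper": 255},
  {"travel": [0.2, 0.2, 1.9], "spin": 0, "gripper": 255},
])

```text
time: 17.75
ee_pos: [572.4, -223.9, 167.9]
tool_rot: [2.174, -2.268, 0.002]
force: [-1.4, -2.2, -0.9]
gripper_width: 13.1
grasp_force: 50.1
```

Touching (force went from -3.9 to -0.9). Pivot it as before.

>>> step_arm([
  {"travel": [0.2, 0, 0.2], "spin": 0, "gripper": 255},
  {"travel": [0.4, 0, 0.4], "spin": 0, "gripper": 255},
  {"travel": [0.6, 0, 0.6], "spin": 0, "gripper": 255},
  {"travel": [0.8, 0, 0.8], "spin": 0, "gripper": 255},
  {"travel": [0.8, 0, 0.8], "spin": 0, "gripper": 255},
])

```text
time: 18.38
ee_pos: [574.1, -233.7, 163.3]
tool_rot: [-2.172, 2.268, -0.013]
force: [-0.3, -4.4, 12.4]
gripper_width: 13.1
grasp_force: 52.3
```

```bash
python3 -c "
from chk import *
look(None,(-260,-112),[[-180,0,40,0,-.3],[-180,0,40,0,0]])"
```

```text
scene trough-frame x y z yaw pitch [-1.79626e+02  1.47700e+00  4.26380e+01  1.90000e-02 -3.61000e-01] 1053 0.69
```

>>> step_arm([
  {"travel": [0.1, 0, 0.3], "spin": 0, "gripper": 255},
  {"travel": [0.2, 0, 0.6], "spin": 0, "gripper": 255},
  {"travel": [0.4, 0, 0.9], "spin": 0, "gripper": 255},
  {"travel": [0.5, 0, 1.2], "spin": 0, "gripper": 255},
  {"travel": [0.5, 0, 1.2], "spin": 0, "gripper": 255},
])

```text
time: 19.05
ee_pos: [574.1, -242.3, 153.5]
tool_rot: [2.171, -2.268, 0.021]
force: [-4.5, -12.4, 19.8]
gripper_width: 13.1
grasp_force: 57.8
```

```bash
python3 -c "
from chk import *
look(None,(-260,-108),[[-180,0,40,0,-.3],[-180,0,40,0,0]])"
```

```text
scene trough-frame x y z yaw pitch [-1.70747e+02  2.00700e+00  3.52080e+01  1.50000e-02 -1.42000e-01] 1086 0.76
```

>>> step_arm([
  {"travel": [0.1, 0, 0.3], "spin": 0, "gripper": 255},
  {"travel": [0.2, 0, 0.6], "spin": 0, "gripper": 255},
  {"travel": [0.3, 0, 0.8], "spin": 0, "gripper": 255},
  {"travel": [0.3, 0, 0.8], "spin": 0, "gripper": 255},
])

```text
time: 19.6
ee_pos: [574.7, -246.4, 146.4]
tool_rot: [2.171, -2.268, 0.026]
force: [-3.5, -15.0, 22.2]
gripper_width: 13.3
grasp_force: 62.8
```

```bash
python3 -c "
from chk import *
look(None,(-260,-105),[[-180,0,40,0,-.3],[-180,0,40,0,0]])"
```

```text
scene trough-frame x y z yaw pitch [-1.65995e+02  2.62600e+00  2.94330e+01  2.30000e-02 -0.00000e+00] 1025 0.74
```

Flat with a 7 mm gap ahead of it. Release and rise.

>>> step_arm([
  {"travel": [0, 0, 0], "spin": 0, "gripper": 120},
  {"travel": [0, 0, 0], "spin": 0, "gripper": 120},
  {"travel": [0, 0, 0], "spin": 0, "gripper": 120},
  {"travel": [0, 0, -3], "spin": 0, "gripper": 120},
  {"travel": [0, 0, -7], "spin": 0, "gripper": 120},
  {"travel": [0, 0, -12], "spin": 0, "gripper": 120},
  {"travel": [0, 0, -15], "spin": 0, "gripper": 120},
  {"travel": [0, 0, -15], "spin": 0, "gripper": 120},
])

```text
time: 20.65
ee_pos: [572.6, -239.7, 292.1]
tool_rot: [-2.174, 2.266, -0.008]
force: [0.0, 0.4, -0.3]
gripper_width: 45.2
grasp_force: 0.0
```

```bash
python3 -c "
from chk import *
look(None,(-260,-103),[[-160,0,30,0,0]])
look(None,(-99,-4),[[-56,0,30,0,0]])
s=snapshot('scene'); cv2.imwrite('pics/s5.png',cv2.resize(s['pixels'][150:380,80:310,::-1],None,fx=2.5,fy=2.5))"
```

```text
scene trough-frame x y z yaw pitch [-1.56419e+02  3.05900e+00  2.91450e+01  1.70000e-02  1.20000e-02] 1593 0.75
scene trough-frame x y z yaw pitch [-5.8474e+01  2.4480e+00  2.8798e+01  2.0000e-03 -2.0000e-03] 1546 0.72
```

View pics/s5.png

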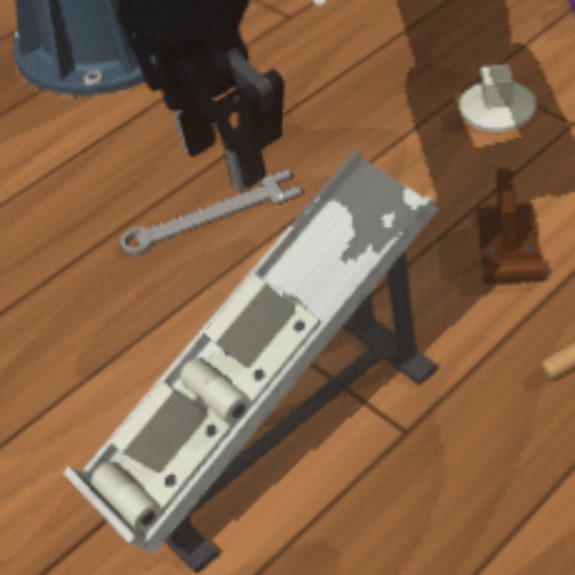

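Both hinges lie flat in the trough, barrels downhill at crop (125,495) and (213,390). The first is against the stop, the second is close behind it, and the gripper is clear. The cap at crop (497,100) stands where it was.

```bash
python3 -c "
from rig import sign_off
print(sign_off())"
```

```text
the job is handed in; nothing more can be done
None
```

Both white hinges lie flat in the chute, barrels downhill, the first against the stop and the second close behind it; the post cap was left untouched and the job was handed in at about 21 s, with no verdict returned.

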